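Sort the examiner's kit into its trays

TASK

Clear the examination sheet by sorting the kit into its steel trays: stand the large magnifier in the large bay and the small magnifier in the small bay of the divided tray, lay the torch flat along the length of the plain oblong tray, and stand both powder jars upright side by side in the square tray. Everything must end flat on its tray's floor; set each thing down rather than dropping it, and leave the filter cartridge and the wash bottle where they are.

Things in the scene. Friction and masses are not known exactly. Their poses are not given: they have to be found in the camera images.
- large_magnifier: The larger of two stand magnifiers: a flat black round base, diameter 62 mm and 8 mm thick, carrying a pale frosted barrel of diameter 48 mm with a black rim and a lens at the top; 54 mm high overall, 0.12 to 0.21 kg. Always starts upright on the bench (z up), so its yaw does not matter; origin: centre of its underside.
- small_magnifier: The smaller stand magnifier, same make-up: black base of diameter 48 mm, 8 mm thick; barrel of diameter 36 mm; 44 mm high overall, 0.07 to 0.12 kg. Always starts upright on the bench (z up), so its yaw does not matter; origin: centre of its underside.
- torch: A flat-sided inspection torch lying on the bench: a square bar 120 mm long and 26 by 26 mm in section, dark body with a bare-metal head; 0.10 to 0.17 kg, balanced within 10 mm of its middle. Origin: its very middle (13 mm above what it lies on); x runs along its length towards the lens end, z up.
- tall_jar: A white lidded powder jar with a grey lid, the slim tall one: cylinder of diameter 42 mm, 58 mm high, 0.07 to 0.12 kg. Always starts upright on the bench (z up), so its yaw does not matter; origin: centre of its underside.
- squat_jar: A white lidded powder jar with a grey lid, the wide low one: cylinder of diameter 56 mm, 42 mm high, 0.08 to 0.145 kg. Always starts upright on the bench (z up), so its yaw does not matter; origin: centre of its underside.
- long_tray: Fixed open steel tray, floor lined slate grey; walls and floor 4 mm thick, 14 mm high. Origin: centre of its underside, z up; inner floor at z = 4 mm. The plain oblong one without a divider: outside 108 mm along x, 180 mm along y (inside 100 by 172 mm).
- divided_tray: Fixed open steel tray, floor lined slate grey; walls and floor 4 mm thick, 14 mm high. Origin: centre of its underside, z up; inner floor at z = 4 mm. With a cross wall: outside 96 mm along x, 174 mm along y (inside 88 mm along x). The cross wall, 4 mm thick and rim-high, at y = -11 mm makes two bays: the large one (88 by 92 mm) centred at x = 0, y = +37 mm, the small one (88 by 70 mm) at x = 0, y = -48 mm.
- square_tray: Fixed open steel tray, floor lined slate grey; walls and floor 4 mm thick, 14 mm high. Origin: centre of its underside, z up; inner floor at z = 4 mm. The plain square one: outside 148 by 148 mm (inside 140 by 140 mm); it holds both jars side by side, e.g. at y = +35 mm and y = -35 mm.
- filter_cartridge: Bystander, leave alone: a loose round grey and white respirator filter, diameter 84 mm, 40 mm high, standing flat on the bench on the robot's left of the work. Origin: centre of its underside.
- wash_bottle: Bystander, leave alone: a loose upright white plastic bottle, diameter 58 mm, about 150 mm high, on the robot's right of the work. Origin: centre of its underside.

How it is judged:
By the outcome, as a careful person would: the job done as asked, in the order asked, and still so for the second after the job is handed in, with the robot touching nothing.
It also fails if it takes over 117 s, if anything falls off the work surface, if the arm or the gripper's body presses on something with over 40 N, if the wrist force passes 120 N, or if a joint passes its speed limit or range.

ROBOT

A 6-joint arm with a two-finger parallel gripper is mounted at the origin on the work surface. World frame = base frame: x ahead of the robot, y to its left, z up, the work surface at z = 0. Lengths are in m, angles in rad, forces in N, time in s.
With the tool pointing down it reaches from about 0.35 to 0.975 m from the base axis. Payload 4.9 kg.
Tool frame: the origin (TCP) lies midway between the tips of the shut fingers; the grasp point (between the pads) lies ctrl.tcp_to_grasp behind it (ctrl.tcp_to_grasp is the distance from the TCP to the grasp point, in m); z points along the fingers, y is the direction in which the jaws open and shut (so a half turn about z gives the same grasp; the last joint's range is limited). The gripper opens to 85 mm and grips with 20 to 120 N. Pads are 22 mm wide; open, the fingers measure 114 mm over their backs; the gripper's body (76 mm by 85 mm) begins 54 mm behind the grasp point. The pads swing forward as they close: fully open they stand 13 mm farther back than shut.
Start: joints at [0.996, 0.053, 1.613, -0, 1.476, -0.119], TCP at [0.275, 0.561, 0.231] pointing down, gripper open.
Joint ranges: [-3.01, 3.01], [-1.01, 2.22], [0.06, 2.58], [-1.02, 4.17], [0.09, 2.62], [-3.14, 3.14]. Speed limits (rad/s): [2.57, 2.57, 3.14, 3.14, 3.14, 3.14].

INTERFACE

Orientations are given as a rotation vector (axis times angle).
In Python, from station import ctrl, get_image, calibration, finish_job, models gives the robot as it stands.
- The arm moves only by the shell command python3 -m creep 'ROWS' [FORCE]. ROWS is JSON, a list of rows, each a list of 7 numbers: the opening, from 0 (shut) to 1 (fully open), then the shift along the tool's x, y, z in m, then the turn, a rotation vector about the tool's x, y, z in degrees. A call has 1 to 20 rows; each row shifts and turns the commanded pose from where the row before left it, along the tool's axes as they then stand; what a row does not reach is not made up. A row lasts 1/10 s, in which the tool goes at most 50 mm and 8.59 degrees, less where a joint would pass 70% of its speed; a pose out of reach is approached as far as the arm can. A call with a gripper value outside its range is refused whole. The fingers move at their own pace and stop on an object; FORCE is the grip in N (left out, the last holds). Time passes only in rows, so rows that do not move let the fingers close. It gives the time, the measured TCP pose, the force and the opening at its end, in the units of the state.
- ctrl.get_obs(): the state, without advancing time (a new reading comes with each control period).
- get_image(name): name is "scene" or "top" or "wrist"; returns the picture (480x640x3 uint8, red, green, blue); there is no depth.
- calibration(name): a dict with "mtx" (3x3 intrinsics, pixels), "R" (3x3) and "t" (3): a world point X has camera coordinates R X + t. Camera axes: x right, y down, z forward; pixel columns grow to the right and rows downward; lengths in m; the calibration is good to about 2 mm. A picture is of the moment at which its call begins: read the wrist's pose just before it. calibration takes no time and is no camera call; for the wrist camera it gives the pose at the moment of the call.
- finish_job(): hands the job in, once; it reports no verdict.
Trained networks look in the newest picture that a camera, given by its name, has taken for a name from the list of things; names that differ only in an ending like _2 or _b are one class to them, and where a whole thing is asked for, a point or a joint stands for the part that bears it (a point fixed in the world has none). Each returns a list of dicts, best first, with "conf" (0 to 1); they miss things now and then, are a little off and sometimes report something else, mostly with a low value. They report only what shows in the picture. A call takes as long as a camera call.
- models.search_frame(camera, name): "extent" ([left, top, right, bottom] in pixels, round what is visible of it).
The state is a dict: "t": time; "q": joint angles; "dq": joint speeds; "effort": joint torques, N m; "tool_pos": TCP position; "tool_rot": TCP orientation; "contact_force": force on the tool from outside, world axes, zero at the start; "wrist_torque": the same for the moment, N m; "opening": finger opening in m.
Only numpy, scipy, OpenCV 4.12 (cv2) and the standard library are available. Lean on these libraries where they do the work, as an engineer would, in place of code of your own. Each camera call takes 0.05 s, during which the arm holds its last target. There are 200 camera calls.

## Working session

There is one attempt and no reset: what is moved stays moved. The work goes in short steps, Python scripts to look and compute and a shell command to move; the robot and the scene stay as the last step left them, time stands still between calls to the robot, and variables do not carry over. Pictures are saved under pics/ and viewed, about 12 in all and at most 16, crops included, and the job is handed in when it is done.

```bash
ls; mkdir -p pics
python3 - <<'E'
from station import ctrl, get_image, calibration, models
import cv2, json
o=ctrl.get_obs(); print({k:(v.tolist() if hasattr(v,'tolist') else v) for k,v in o.items()}, ctrl.tcp_to_grasp)
for c in ("top","scene"):
    im=get_image(c); cv2.imwrite(f"pics/{c}0.png",im[:,:,::-1])
    k=calibration(c); print(c,k)
for n in "large_magnifier small_magnifier torch tall_jar squat_jar long_tray divided_tray square_tray filter_cartridge wash_bottle".split():
    r=models.search_frame("top",n); print(n,[(([round(float(v)) for v in d["extent"]]),round(d["conf"],2)) for d in r[:3]])
E
```

```text
pics
{'t': 0.0, 'q': [0.9959994288403762, 0.05334470249778197, 1.6143321873456968, -2.9435814487141464e-05, 1.4759984215003903, -0.11898984636991801], 'dq': [0.0002947543301134938, 0.0014369367519388963, -0.0009766936977193006, -0.0002679401539656235, -0.0007998432118719364, 0.0006384489641049733], 'effort': [-0.0015719245493528433, -39.36681389808655, -37.01752781867981, -7.510610885219648e-05, 0.0066303172206971794, 1.389699235687658e-05], 'tool_pos': [0.2747678929249762, 0.5606497126641699, 0.23004774961406393], 'tool_rot': [-0.7096397133176612, -3.0596946029470935, 0.0030915406933271126], 'contact_force': [-0.19254999497770262, -0.5893100943584697, -0.04126819099886064], 'wrist_torque': [0.004808200609698023, -0.005942970335108352, 0.036877533282549765], 'opening': 0.08561783605365292} 0.0187
top {'mtx': array([[445.47749559,   0.        , 310.8644892 ],
       [  0.        , 445.47749559, 237.77198992],
       [  0.        ,   0.        ,   1.        ]]), 'R': array([[ 0.02682678, -0.99931088,  0.02565326],
       [-0.98282417, -0.03105407, -0.18191288],
       [ 0.18258416, -0.
[... 268 characters left out ...]
5754,  0.70977246,  0.02293533],
       [ 0.36674538,  0.39106949, -0.84413416],
       [-0.60811249, -0.5859076 , -0.53564119]]), 't': array([ 0.32189502, -0.12721375,  1.66855231])}
large_magnifier [([406, 293, 442, 320], 0.9)]
small_magnifier [([228, 251, 250, 273], 0.75), ([168, 158, 236, 220], 0.34)]
torch [([337, 268, 389, 282], 0.69)]
tall_jar [([292, 241, 311, 260], 0.71)]
squat_jar [([163, 287, 188, 313], 0.78)]
long_tray [([262, 153, 337, 201], 0.6)]
divided_tray [([370, 176, 442, 225], 0.8), ([167, 158, 235, 223], 0.69), ([408, 294, 441, 320], 0.36)]
square_tray [([170, 160, 236, 223], 0.82)]
filter_cartridge [([82, 228, 121, 263], 0.56)]
wash_bottle [([494, 241, 544, 268], 0.63)]
```

View pics/top0.png

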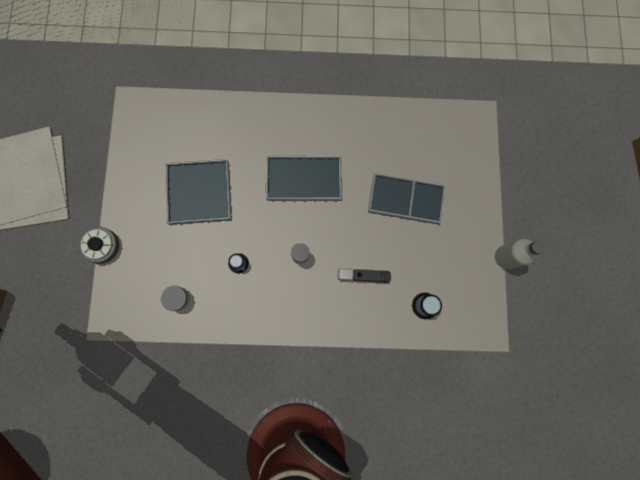

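View pics/scene0.png

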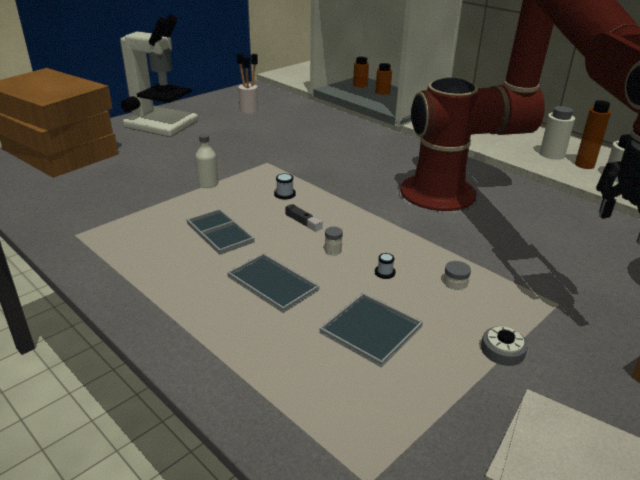

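```bash
cat > h.py <<'E'
import numpy as np, cv2
from scipy.optimize import least_squares
from scipy.spatial.transform import Rotation as Ro
from station import ctrl, get_image, calibration, models
GEO={"large_magnifier":[(31,0,8),(24,8,54)],"small_magnifier":[(24,0,8),(18,8,44)],
 "tall_jar":[(21,0,58)],"squat_jar":[(28,0,42)],"filter_cartridge":[(42,0,40)],"wash_bottle":[(29,0,110),(10,110,150)]}
A=np.linspace(0,2*np.pi,60)
def proj(X,k):
    c=X@k["R"].T+k["t"]; p=c@k["mtx"].T; return p[:,:2]/p[:,2:]
def ray(px,k,z):
    d=k["R"].T@np.linalg.solve(k["mtx"],[px[0],px[1],1]); o=-k["R"].T@k["t"]
    return (o+d*(z-o[2])/d[2])
def cyl(n,x,y,z0=0):
    return np.vstack([np.c_[x+r/1e3*np.cos(A),y+r/1e3*np.sin(A),np.full(60,z0+z/1e3)] for r,a,b in GEO[n] for z in (a,b)])
def find(n,cams,z0=0,ks=None):
    """fit x,y to the network's boxes in the cameras (pictures just taken)"""
    obs=[]
    for c in cams:
        k=calibration(c); r=models.search_frame(c,n)
        if r: obs.append((k,np.array(r[0]["extent"],float),r[0]["conf"],c))
    if not obs: return None
    def f(p,o=obs):
        e=[]
        for k,b,_,_ in o:
            q=proj(cyl(n,*p,z0),k); e+=list(np.r_[q.min(0),q.max(0)]-b)
        return np.array(e)
    b=obs[0][1]; x0=ray(((b[0]+b[2])/2,(b[1]+b[3])/2),obs[0][0],.02)[:2]
    s=least_squares(f,x0,loss="soft_l1"); return s.x.round(4),np.abs(s.fun).max().round(1),[(o[3],round(o[2],2)) for o in obs]
def pose():
    o=ctrl.get_obs(); return np.array(o["tool_pos"]),Ro.from_rotvec(o["tool_rot"]),o
def go(x,y,z,yaw=None):
    """print turn (deg about tool z) and then shift in the turned tool axes to TCP x,y,z; yaw=direction of jaw axis, deg mod 180"""
    p,R,o=pose(); m=R.as_matrix(); cur=np.degrees(np.arctan2(m[1,1],m[0,1])); d=0
    if yaw is not None:
        d=(yaw-cur+90)%180-90
    Rn=Ro.from_rotvec([0,0,np.radians(d)])*R  # world turn
    tilt=(R.inv()*Rn).as_rotvec(degrees=True)
    s=Rn.inv().apply(np.array([x,y,z])-p)
    print("t %.1f pos %s jaw %.1f q6 %.2f open %.3f | turn %s shift mm %s"%(o["t"],p.round(4),cur,o["q"][5],o["opening"],tilt.round(1),(s*1e3).round(1)), "F",np.array(o["contact_force"]).round(1))
E
cat > meas.py <<'E'
from h import *
ims={c:get_image(c) for c in("top","scene")}
for n in GEO: print(n,find(n,["top"]),find(n,["top","scene"]))
k=calibration("top"); im=ims["top"]
for n,box,z in [("long_tray",(262,150,346,206),.012),("divided_tray",(365,170,448,228),.012),("square_tray",(162,155,236,228),.012),("torch",(334,264,394,288),.020)]:
    l,t,r,b=box; c=im[t:b,l:r].astype(int)
    if n=="torch":
        d=np.abs(c-np.median(c.reshape(-1,3),0)).sum(2); m=d>45
    else: m=(c.sum(2)<np.median(im[120:140,300:400].sum(2))*0.42)&(c[:,:,2]>=c[:,:,0])
    m=m.astype(np.uint8); 
    nn,lab,st,_=cv2.connectedComponentsWithStats(m)
    for i in range(1,nn):
        if st[i,4]<100: continue
        v,u=np.nonzero(lab==i); q=np.array([ray((a+l+dx,e+t+dy),k,z)[:2] for a,e in zip(u,v) for dx in(-.5,.5) for dy in (-.5,.5)])
        (cx,cy),(w,h),an=cv2.minAreaRect((q*1e3).astype(np.float32)); print(n,st[i],"c %.1f %.1f size %.1f %.1f ang %.1f"%(cx,cy,w,h,an), cv2.boxPoints(((cx,cy),(w,h),an)).round(0).tolist())
E
python3 meas.py
```

```text
large_magnifier (array([ 0.3236, -0.2838]), np.float64(1.5), [('top', 0.91)]) (array([ 0.3241, -0.2845]), np.float64(1.9), [('top', 0.91), ('scene', 0.75)])
small_magnifier (array([0.4191, 0.1479]), np.float64(0.4), [('top', 0.78)]) (array([0.4176, 0.1513]), np.float64(3.1), [('top', 0.78), ('scene', 0.83)])
tall_jar (array([0.4435, 0.0043]), np.float64(0.8), [('top', 0.81)]) (array([0.4389, 0.0054]), np.float64(4.6), [('top', 0.81), ('scene', 0.85)])
squat_jar (array([0.3277, 0.2812]), np.float64(3.2), [('top', 0.63)]) (array([0.3282, 0.2835]), np.float64(3.3), [('top', 0.63), ('scene', 0.62)])
filter_cartridge (array([0.4418, 0.4583]), np.float64(4.5), [('top', 0.9)]) (array([0.4427, 0.4704]), np.float64(8.0), [('top', 0.9), ('scene', 0.81)])
wash_bottle (array([ 0.4435, -0.4932]), np.float64(5.6), [('top', 0.8)]) (array([ 0.4411, -0.4913]), np.float64(6.6), [('top', 0.8), ('scene', 0.9)])
torch [  3   5  55  15 658] c 390.8 -145.4 size 34.6 127.2 ang 1.7 [[372.0, -82.0], [375.0, -209.0], [410.0, -208.0], [406.0, -81.0]]
```

```bash
sed -i 's/else: m=.*/else: m=cv2.threshold(cv2.cvtColor(c.astype(np.uint8),cv2.COLOR_RGB2GRAY),0,255,cv2.THRESH_BINARY_INV+cv2.THRESH_OTSU)[1]>0/; s/^for n in GEO.*//' meas.py; python3 meas.py; python3 -c "
from h import *
k=calibration('top');im=get_image('top')
c=cv2.resize(im[140:330,150:460],None,fx=2.55,fy=2.55,interpolation=cv2.INTER_CUBIC);cv2.imwrite('pics/crop1.png',c[:,:,::-1])
go(.324,-.284,.2,None)"
```

```text
long_tray [   5    7   73   41 2927] c 626.3 1.7 size 103.1 177.3 ang 2.1 [[572.0, 88.0], [578.0, -89.0], [681.0, -85.0], [675.0, 92.0]]
long_tray [  5  38  75  14 174] c 570.2 -4.6 size 32.8 181.9 ang 10.7 [[537.0, 82.0], [571.0, -97.0], [603.0, -91.0], [569.0, 88.0]]
divided_tray [   5    5   43   41 1367] c 589.7 -211.9 size 95.7 91.4 ang 81.8 [[538.0, -253.0], [628.0, -266.0], [642.0, -171.0], [551.0, -158.0]]
divided_tray [  45   11   34   40 1040] c 577.6 -296.2 size 73.5 91.4 ang 81.6 [[527.0, -326.0], [617.0, -339.0], [628.0, -267.0], [538.0, -253.0]]
divided_tray [  3  41  72  14 160] c 534.3 -240.0 size 174.3 8.6 ang 81.9 [[518.0, -326.0], [526.0, -327.0], [551.0, -154.0], [542.0, -153.0]]
square_tray [   4    5   66   66 3781] c 580.3 249.3 size 154.1 154.0 ang 6.2 [[495.0, 318.0], [512.0, 164.0], [665.0, 181.0], [649.0, 334.0]]
torch [  3   5  55  15 665] c 390.8 -145.4 size 34.6 127.2 ang 1.7 [[372.0, -82.0], [375.0, -209.0], [410.0, -208.0], [406.0, -81.0]]
t 1.8 pos [0.2751 0.5612 0.2313] jaw 63.9 q6 -0.12 open 0.086 | turn [0. 0. 0.] shift mm [-416.  -737.3   31.3] F [ 0.5 -0.4 -0.3]
```

View pics/crop1.png

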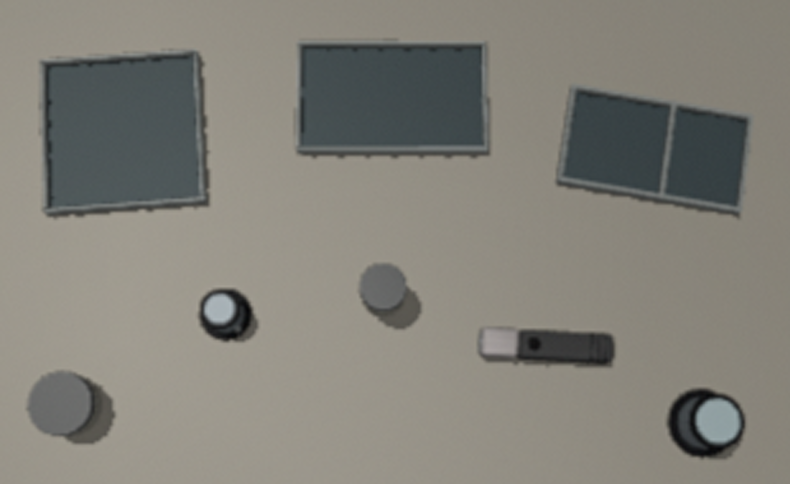

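```bash
python3 -m creep '[[1,0,0,0,0,0,8],[1,0,0,0,0,0,8],[1,0,0,0,0,0,8],[1,0,0,0,0,0,8],[1,0,0,0,0,0,8],[1,0,0,0,0,0,8],[1,0,0,0,0,0,8],[1,0,0,0,0,0,8],[1,-0.044,0.025,0,0,0,0],[1,-0.044,0.025,0,0,0,0],[1,-0.044,0.025,0,0,0,0],[1,-0.044,0.025,0,0,0,0],[1,-0.044,0.025,0,0,0,0],[1,-0.044,0.025,0,0,0,0],[1,-0.044,0.025,0,0,0,0]]' 40 && python3 -m creep '[[1,-0.048,-0.01,0.004,0,0,0],[1,-0.048,-0.01,0.004,0,0,0],[1,-0.048,-0.01,0.004,0,0,0],[1,-0.048,-0.01,0.004,0,0,0],[1,-0.048,-0.01,0.004,0,0,0],[1,-0.048,-0.01,0.004,0,0,0],[1,-0.048,-0.01,0.004,0,0,0],[1,-0.048,-0.01,0.004,0,0,0],[1,-0.048,-0.01,0.004,0,0,0],[1,-0.048,-0.01,0.004,0,0,0],[1,-0.048,-0.01,0.004,0,0,0],[1,0,0,0,0,0,0],[1,0,0,0,0,0,0]]'
cat > look.py <<'E'
from h import *
import sys
n=sys.argv[1]; z0=float(sys.argv[2]) if len(sys.argv)>2 else 0
im=get_image("wrist"); cv2.imwrite(f"pics/w_{n}_{z0}.png",im[:,:,::-1])
if n in GEO:
    f=find(n,["wrist"],z0); print(f, [ (d["extent"],d["conf"]) for d in models.search_frame("wrist",n)[:2]])
    if f: print(proj(np.array([[*f[0],0.]]),calibration("wrist")).round(0)); go(*f[0],z0+.015,None)
E
python3 look.py large_magnifier
```

```text
t: 3.25
tool_pos: [0.4481, 0.2547, 0.2317]
tool_rot: [2.223, 2.219, 0.002]
contact_force: [0.4, 0.9, 0.3]
opening: 0.0854
t: 4.55
tool_pos: [0.3358, -0.272, 0.1872]
tool_rot: [-2.226, -2.216, -0.001]
contact_force: [0.5, 0.3, -0.2]
opening: 0.0853
(array([ 0.331 , -0.2859]), np.float64(1.0), [('wrist', 0.68)]) [([275.7, 192.7, 348.0, 279.9], 0.68)]
[[311. 231.]]
t 4.7 pos [ 0.3367 -0.2703  0.1874] jaw -0.0 q6 -0.85 open 0.085 | turn [0. 0. 0.] shift mm [-15.6  -5.7 172.4] F [-0.3 -0.3  0.3]
```

View pics/w_large_magnifier_0.png

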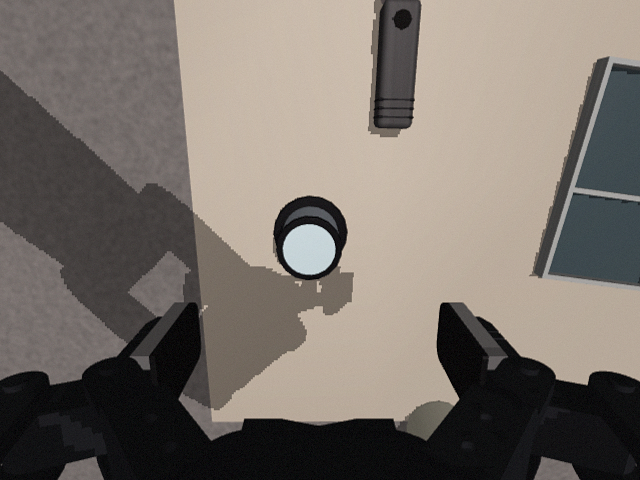

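```bash
python3 -m creep '[[1,-0.015,-0.009,0.035,0,0,0],[1,0,0,0.04,0,0,0],[1,0,0,0.04,0,0,0],[1,0,0,0.03,0,0,0],[1,0,0,0.02,0,0,0],[1,0,0,0.01,0,0,0],[1,0,0,0,0,0,0],[0,0,0,0,0,0,0],[0,0,0,0,0,0,0],[0,0,0,0,0,0,0],[0,0,0,0,0,0,0],[0,0,0,0,0,0,0],[0,0,0,0,0,0,0]]' 40; python3 -c "
from h import *
go(.5897,-.2119,.1,-8)"
```

```text
t: 6.0
tool_pos: [0.3284, -0.2873, 0.014]
tool_rot: [2.222, 2.217, 0.0]
contact_force: [0.9, 0.5, 6.6]
opening: 0.0471
t 6.0 pos [ 0.3284 -0.2873  0.014 ] jaw -0.1 q6 -0.89 open 0.047 | turn [ 0.  -0.   7.9] shift mm [110.9 248.5 -85.6] F [0.9 0.5 6.6]
```

```bash
python3 -m creep '[[0,0,0,-0.01,0,0,0],[0,0,0,-0.03,0,0,0],[0,0,0,-0.04,0,0,0],[0,0,0,-0.02,0,0,8],[0,0.0185,0.0414,0,0,0,0],[0,0.0185,0.0414,0,0,0,0],[0,0.0185,0.0414,0,0,0,0],[0,0.0185,0.0414,0,0,0,0],[0,0.0185,0.0414,0,0,0,0],[0,0.0185,0.0414,0,0,0,0],[0,0,0,0,0,0,0],[0,0,0,0,0,0,0]]'; python3 -c "
from h import *
im=get_image('wrist'); cv2.imwrite('pics/w5.png',im[:,:,::-1])
k=calibration('wrist'); y=np.radians(-8)
for z in (.004,.014):
  L=[(np.array([.5897,-.2119])+np.array([[np.cos(y),-np.sin(y)],[np.sin(y),np.cos(y)]])@np.array(d)) for d in ((.044,.046),(.044,-.046),(-.044,-.046),(-.044,.046))]
  print(z,proj(np.array([[*a,z] for a in L]),k).round(0).tolist())
go(.5897,-.2119,.018,-8)"
```

```text
t: 7.2
tool_pos: [0.5888, -0.2108, 0.1117]
tool_rot: [-2.37, -2.059, 0.002]
contact_force: [-0.5, -0.6, -1.8]
opening: 0.047
0.004 [[392.0, 167.0], [385.0, 303.0], [256.0, 303.0], [250.0, 167.0]]
0.014 [[395.0, 168.0], [388.0, 310.0], [254.0, 310.0], [247.0, 168.0]]
t 7.2 pos [ 0.5881 -0.2112  0.1118] jaw -8.1 q6 -0.32 open 0.047 | turn [ 0.  -0.  -0.1] shift mm [-0.5  1.8 93.8] F [-0.4 -0.5 -2.4]
```

View pics/w5.png

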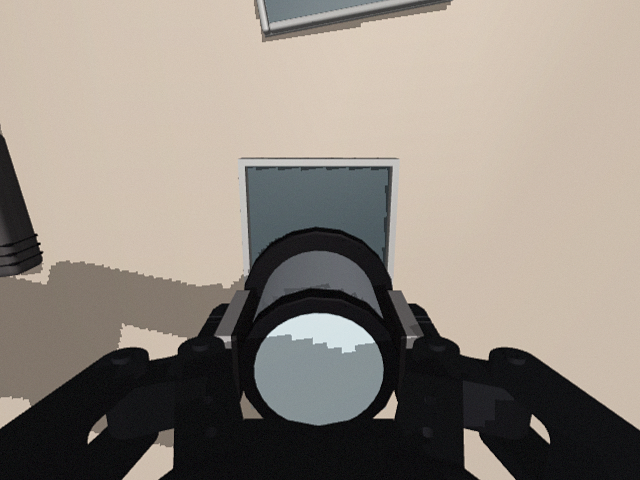

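```bash
python3 -m creep '[[0,0,0.002,0.03,0,0,0],[0,0,0,0.03,0,0,0],[0,0,0,0.02,0,0,0],[0,0,0,0.007,0,0,0],[0,0,0,0.003,0,0,0],[0,0,0,0.002,0,0,0],[0,0,0,0,0,0,0],[0,0,0,0,0,0,0]]'
```

```text
t: 8.05
tool_pos: [0.5917, -0.2122, 0.0218]
tool_rot: [2.371, 2.057, 0.001]
contact_force: [-0.0, 0.4, -1.3]
opening: 0.0475
```

```bash
python3 -m creep '[[0,0,0,0.002,0,0,0],[0,0,0,0.001,0,0,0],[0,0,0,0,0,0,0],[0,0,0,0,0,0,0]]'; python3 -m creep '[[0,0,0,0.001,0,0,0],[0,0,0,0,0,0,0],[0,0,0,0,0,0,0]]'
```

```text
t: 8.45
tool_pos: [0.5913, -0.2118, 0.0181]
tool_rot: [2.372, 2.058, 0.0]
contact_force: [-2.3, 1.0, 4.7]
opening: 0.0473
t: 8.75
tool_pos: [0.5913, -0.2118, 0.0181]
tool_rot: [2.373, 2.059, 0.0]
contact_force: [-5.4, 2.1, 10.0]
opening: 0.0472
```

```bash
python3 -m creep '[[0,0,0,-0.001,0,0,0],[0.7,0,0,0,0,0,0],[0.7,0,0,0,0,0,0],[0.9,0,0,0,0,0,0],[0.9,0,0,0,0,0,0],[0.9,0,0,-0.02,0,0,0],[0.9,0,0,-0.04,0,0,0],[0.9,0,0,-0.05,0,0,0],[0.9,0,0,-0.05,0,0,0],[0.9,0,0,0,0,0,0]]'; python3 -c "
from h import *
get_image('top');get_image('scene');print(find('large_magnifier',['top'],.004),find('large_magnifier',['top','scene'],.004))
go(.4185,.149,.18,0)"
```

```text
t: 9.75
tool_pos: [0.5955, -0.214, 0.1877]
tool_rot: [2.361, 2.049, 0.01]
contact_force: [1.6, -0.5, 0.4]
opening: 0.0769
None (array([ 0.586, -0.207]), np.float64(0.6), [('scene', 0.92)])
t 10.0 pos [ 0.5897 -0.2112  0.1749] jaw -8.1 q6 -0.32 open 0.077 | turn [ 0.  -0.  -8.1] shift mm [ 360.2 -171.3   -4.1] F [-0.  -0.9 -0.2]
```

```bash
python3 -m creep '[[1,0,0,0,0,0,-8.1],[1,0.045,-0.0214,0,0,0,0],[1,0.045,-0.0214,0,0,0,0],[1,0.045,-0.0214,0,0,0,0],[1,0.045,-0.0214,0,0,0,0],[1,0.045,-0.0214,0,0,0,0],[1,0.045,-0.0214,0,0,0,0],[1,0.045,-0.0214,0,0,0,0],[1,0.045,-0.0214,0,0,0,0],[1,0,0,0,0,0,0],[1,0,0,0,0,0,0]]'; python3 look.py small_magnifier
```

```text
t: 11.1
tool_pos: [0.4185, 0.149, 0.1756]
tool_rot: [-2.218, -2.224, 0.004]
contact_force: [0.6, -0.8, -0.1]
opening: 0.0855
(array([0.4177, 0.1491]), np.float64(0.3), [('wrist', 0.84)]) [([286.2, 184.8, 347.1, 251.2], 0.84)]
[[316. 213.]]
t 11.2 pos [0.4199 0.1473 0.1765] jaw -0.1 q6 0.17 open 0.085 | turn [0. 0. 0.] shift mm [  1.9  -2.  161.5] F [-0.2 -0.1 -0.4]
```

```bash
python3 -m creep '[[1,0,-0.001,0.036,0,0,0],[1,0,0,0.04,0,0,0],[1,0,0,0.04,0,0,0],[1,0,0,0.03,0,0,0],[1,0,0,0.015,0,0,0],[1,0,0,0.005,0,0,0],[1,0,0,0,0,0,0],[0,0,0,0,0,0,0],[0,0,0,0,0,0,0],[0,0,0,0,0,0,0],[0,0,0,0,0,0,0],[0,0,0,0,0,0,0],[0,0,0,0,0,0,0]]' 35; python3 -m creep '[[0,0,0,-0.01,0,0,0],[0,0,0,-0.04,0,0,0],[0,0,0,-0.05,0,0,0],[0,0,0,-0.01,0,0,8.1],[0,0,0,0,0,0,0]]'; python3 -c "
from h import *
go(.5786,-.2960,.115,-8)"
```

```text
t: 12.55
tool_pos: [0.4196, 0.1485, 0.0124]
tool_rot: [2.221, 2.221, 0.002]
contact_force: [-0.9, -1.0, 6.1]
opening: 0.0348
t: 13.05
tool_pos: [0.4206, 0.1488, 0.1247]
tool_rot: [2.37, 2.057, 0.009]
contact_force: [0.1, -0.7, -0.9]
opening: 0.0352
t 13.1 pos [0.4206 0.1488 0.1247] jaw -8.1 q6 0.31 open 0.035 | turn [ 0.   0.  -0.1] shift mm [-418.5  218.3   10.1] F [ 0.1 -0.7 -0.9]
```

```bash
python3 -m creep '[[0,-0.0418,0.0218,0,0,0,0],[0,-0.0418,0.0218,0,0,0,0],[0,-0.0418,0.0218,0,0,0,0],[0,-0.0418,0.0218,0,0,0,0],[0,-0.0418,0.0218,0,0,0,0],[0,-0.0418,0.0218,0,0,0,0],[0,-0.0418,0.0218,0,0,0,0],[0,-0.0418,0.0218,0,0,0,0],[0,-0.0418,0.0218,0,0,0,0],[0,-0.0418,0.0218,0,0,0,0],[0,0,0,0,0,0,0],[0,0,0,0,0,0,0]]'; python3 -c "
from h import *
im=get_image('wrist'); cv2.imwrite('pics/w6.png',im[:,:,::-1])
go(.5786,-.2960,.0164,-8)"
```

```text
t: 14.25
tool_pos: [0.5743, -0.2962, 0.1185]
tool_rot: [-2.369, -2.056, 0.001]
contact_force: [-0.6, 0.6, -0.7]
opening: 0.0348
t 14.3 pos [ 0.5743 -0.2952  0.119 ] jaw -8.0 q6 -0.45 open 0.035 | turn [ 0. -0. -0.] shift mm [ -0.4   4.7 102.6] F [-0.1 -0.1 -0.3]
```

View pics/w6.png

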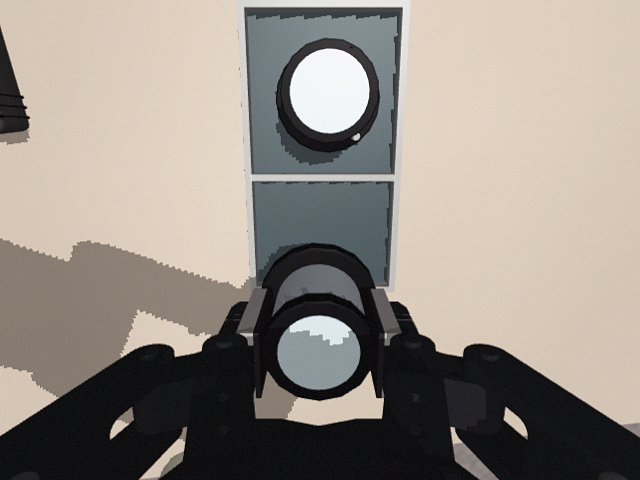

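```bash
python3 -m creep '[[0,0,0.004,0.03,0,0,0],[0,0,0,0.035,0,0,0],[0,0,0,0.02,0,0,0],[0,0,0,0.009,0,0,0],[0,0,0,0.003,0,0,0],[0,0,0,0.003,0,0,0],[0,0,0,0,0,0,0],[0,0,0,0,0,0,0]]';  python3 -m creep '[[0,0,0,0.001,0,0,0],[0,0,0,0.001,0,0,0],[0,0,0,0,0,0,0],[0,0,0,0,0,0,0]]'
```

```text
t: 15.1
tool_pos: [0.5804, -0.2973, 0.0228]
tool_rot: [2.371, 2.057, 0.001]
contact_force: [-0.3, -0.4, -0.9]
opening: 0.035
t: 15.5
tool_pos: [0.5795, -0.2968, 0.0193]
tool_rot: [-2.373, -2.059, 0.0]
contact_force: [0.2, 0.6, -0.8]
opening: 0.0352
```

```bash
python3 -m creep '[[0,0,0,0.001,0,0,0],[0,0,0,0.001,0,0,0],[0,0,0,0.0005,0,0,0],[0,0,0,0,0,0,0],[0,0,0,0,0,0,0]]';  python3 -m creep '[[0,0,0,0.0005,0,0,0],[0,0,0,0,0,0,0],[0,0,0,0,0,0,0]]'
```

```text
t: 16.0
tool_pos: [0.5795, -0.2968, 0.0168]
tool_rot: [-2.373, -2.059, 0.0]
contact_force: [0.7, 0.2, -0.7]
opening: 0.0351
t: 16.3
tool_pos: [0.5796, -0.2969, 0.0165]
tool_rot: [2.373, 2.059, 0.0]
contact_force: [0.3, -0.0, 0.6]
opening: 0.0354
```

```bash
python3 -m creep '[[0,0,0,0.0005,0,0,0],[0,0,0,0,0,0,0],[0,0,0,0,0,0,0]]';  python3 -m creep '[[0.6,0,0,0,0,0,0],[0.6,0,0,0,0,0,0],[0.8,0,0,0,0,0,0],[0.8,0,0,0,0,0,0],[0.8,0,0,-0.02,0,0,0],[0.8,0,0,-0.04,0,0,0],[0.8,0,0,-0.05,0,0,8],[0.8,0,0,-0.05,0,0,0],[0.8,0,0,0,0,0,0]]'; python3 -c "
from h import *
go(.392,-.145,.18,0)"
```

```text
t: 16.6
tool_pos: [0.5796, -0.2969, 0.0164]
tool_rot: [2.373, 2.059, -0.0]
contact_force: [-1.8, 1.1, 5.6]
opening: 0.0353
t: 17.5
tool_pos: [0.5839, -0.2996, 0.1865]
tool_rot: [2.498, 1.879, 0.009]
contact_force: [0.2, -0.4, 0.7]
opening: 0.0681
t 17.5 pos [ 0.5839 -0.2996  0.1865] jaw -16.1 q6 -0.31 open 0.068 | turn [ -0.1   0.3 -16.1] shift mm [ 154.7 -192.     2.6] F [ 0.2 -0.4  0.7]
```

```bash
python3 -m creep '[[0.8,0,0,0,0,0,-8.1],[0.8,0,0,0,0,0,-8.1],[0.8,0.031,-0.038,0,0,0,0],[0.8,0.031,-0.038,0,0,0,0],[0.8,0.031,-0.038,0,0,0,0],[0.8,0.031,-0.038,0,0,0,0],[0.8,0.031,-0.038,0,0,0,0],[0.8,0,0,0,0,0,0],[0.8,0,0,0,0,0,0]]'; python3 look.py torch
python3 - <<'E'
from h import *
k=calibration("wrist"); im=get_image("wrist")
hsv=cv2.cvtColor(im,cv2.COLOR_RGB2HSV)
print([(d["extent"],d["conf"]) for d in models.search_frame("wrist","torch")[:2]])
go(.392,-.145,.1,0)
E
```

```text
t: 18.4
tool_pos: [0.389, -0.1417, 0.1759]
tool_rot: [2.218, 2.222, 0.001]
contact_force: [0.5, 0.0, 0.3]
opening: 0.068
[]
t 18.6 pos [ 0.3904 -0.1429  0.1765] jaw 0.1 q6 -0.53 open 0.068 | turn [ 0.  -0.   0.1] shift mm [-2.   1.6 76.5] F [0.7 0.2 0.5]
```

View pics/w_torch_0.png

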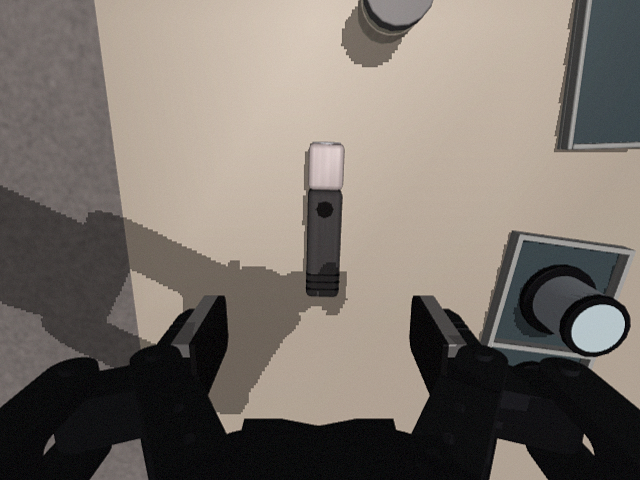

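Run:
```python
from h import *
k=calibration("wrist"); a=ray((327,143),k,.024); b=ray((323,296),k,.024)
m=(a+b)/2; print(a.round(4),b.round(4),m.round(4),np.linalg.norm(a-b), "jaw",np.degrees(np.arctan2(-(a-b)[0],(a-b)[1])))
y=np.degrees(np.arctan2(-(a-b)[0],(a-b)[1])); go(m[0],m[1],.004,y)
print(proj(np.array([[.626,.0017,.004]]),calibration("top")))
```

```text
[ 0.3969 -0.0847  0.024 ] [ 0.3946 -0.2038  0.024 ] [ 0.3957 -0.1442  0.024 ] 0.1191396060790915 jaw -1.1034937006253291
t 18.6 pos [ 0.3904 -0.1429  0.1765] jaw 0.1 q6 -0.53 open 0.068 | turn [ 0.  -0.   1.2] shift mm [ -1.1   5.3 172.5] F [0.7 0.2 0.5]
[[303.18030349 178.01361231]]
```

```bash
python3 -m creep '[[0.8,-0.001,0.005,0.04,0,0,1.2],[0.8,0,0,0.04,0,0,0],[0.8,0,0,0.04,0,0,0],[0.8,0,0,0.03,0,0,0],[0.8,0,0,0.015,0,0,0],[0.8,0,0,0.006,0,0,0],[0.8,0,0,0.0015,0,0,0],[0,0,0,0,0,0,0],[0,0,0,0,0,0,0],[0,0,0,0,0,0,0],[0,0,0,0,0,0,0],[0,0,0,0,0,0,0],[0,0,0,0,0,0,0],[0,0,0,0,0,0,0]]' 50; python3 -c "
from h import *
go(.626,.0017,.1,2)"
```

```text
t: 19.95
tool_pos: [0.3954, -0.1437, 0.0046]
tool_rot: [2.241, 2.198, 0.001]
contact_force: [-0.5, -0.3, 6.7]
opening: 0.0251
t 19.9 pos [ 0.3954 -0.1437  0.0046] jaw -1.1 q6 -0.51 open 0.025 | turn [-0.   0.  -3.1] shift mm [137.2 235.7 -95. ] F [-0.5 -0.3  6.7]
```

```bash
python3 -m creep '[[0,0,0,-0.01,0,0,0],[0,0,0,-0.03,0,0,0],[0,0,0,-0.04,0,0,0],[0,0,0,-0.02,0,0,-3.1],[0,0.0229,0.0393,0,0,0,0],[0,0.0229,0.0393,0,0,0,0],[0,0.0229,0.0393,0,0,0,0],[0,0.0229,0.0393,0,0,0,0],[0,0.0229,0.0393,0,0,0,0],[0,0.0229,0.0393,0,0,0,0],[0,0,0,0,0,0,0],[0,0,0,0,0,0,0]]'; python3 -c "
from h import *
im=get_image('wrist'); cv2.imwrite('pics/w8.png',im[:,:,::-1])
k=calibration('wrist'); y=np.radians(2)
M=np.array([[np.cos(y),-np.sin(y)],[np.sin(y),np.cos(y)]])
print(proj(np.array([[*(np.array([.626,.0017])+M@np.array(d)),.014] for d in ((.05,.086),(-.05,.086),(.05,.0),(-.05,.0))]),k).round(0).tolist())
go(.626,.0017,.0086,2)"
```

```text
t: 21.15
tool_pos: [0.6249, 0.0031, 0.1025]
tool_rot: [-2.18, -2.26, 0.002]
contact_force: [-0.3, -0.0, -1.4]
opening: 0.0251
[[413.0, 97.0], [230.0, 97.0], [403.0, 247.0], [239.0, 247.0]]
t 21.2 pos [0.6243 0.0025 0.1027] jaw 2.0 q6 -0.15 open 0.025 | turn [-0.  0.  0.] shift mm [-0.9  1.9 94.1] F [ 0.1 -0.1 -0.2]
```

View pics/w8.png

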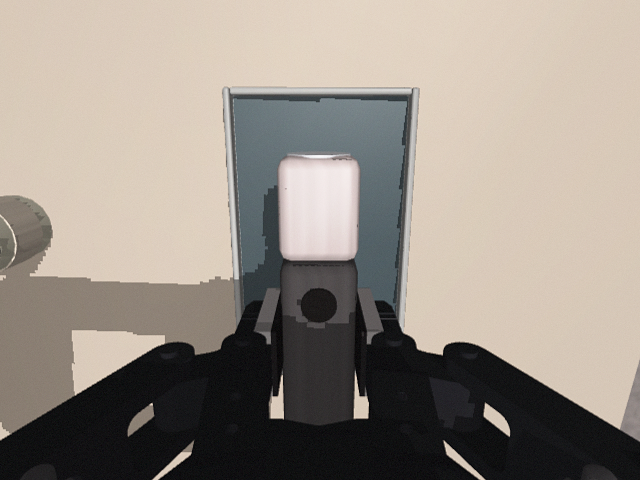

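```bash
python3 -m creep '[[0,-0.001,0.002,0.03,0,0,0],[0,0,0,0.03,0,0,0],[0,0,0,0.02,0,0,0],[0,0,0,0.008,0,0,0],[0,0,0,0.003,0,0,0],[0,0,0,0.001,0,0,0],[0,0,0,0.001,0,0,0],[0,0,0,0,0,0,0],[0,0,0,0,0,0,0]]'
```

```text
t: 22.1
tool_pos: [0.6279, 0.0014, 0.0113]
tool_rot: [2.182, 2.259, 0.001]
contact_force: [0.2, -1.2, -1.4]
opening: 0.0248
```

```bash
python3 -m creep '[[0,0,0,0.0007,0,0,0],[0,0,0,0,0,0,0],[0,0,0,0,0,0,0]]'
```

```text
t: 22.4
tool_pos: [0.6272, 0.0015, 0.0096]
tool_rot: [-2.183, -2.26, 0.0]
contact_force: [-0.1, -0.4, -1.2]
opening: 0.0248
```

```bash
python3 -m creep '[[0,0,0,0.0007,0,0,0],[0,0,0,0,0,0,0],[0,0,0,0,0,0,0]]'; python3 -m creep '[[0,0,0,0.0006,0,0,0],[0,0,0,0,0,0,0],[0,0,0,0,0,0,0]]'
```

```text
t: 22.7
tool_pos: [0.6272, 0.0015, 0.0088]
tool_rot: [-2.183, -2.26, 0.0]
contact_force: [0.2, -0.6, -0.6]
opening: 0.0253
t: 23.0
tool_pos: [0.6273, 0.0015, 0.0087]
tool_rot: [-2.183, -2.26, 0.0]
contact_force: [-2.2, 1.4, 4.0]
opening: 0.0253
```

```bash
python3 -m creep '[[0.4,0,0,0,0,0,0],[0.55,0,0,0,0,0,0],[0.55,0,0,0,0,0,0],[0.55,0,0,-0.02,0,0,0],[0.55,0,0,-0.04,0,0,0],[0.8,0,0,-0.05,0,0,0],[0.8,0,0,-0.05,0,0,2],[0.8,0,-0.046,-0.01,0,0,0],[0.8,0,-0.046,0,0,0,0],[0.8,0,-0.046,0,0,0,0],[0.8,0,-0.046,0,0,0,0],[0.8,0,0,0,0,0,0],[0.8,0,0,0,0,0,0]]'; python3 look.py tall_jar
```

```text
t: 24.3
tool_pos: [0.4427, 0.0016, 0.1784]
tool_rot: [2.221, 2.22, 0.002]
contact_force: [-0.1, 0.7, -0.3]
opening: 0.0684
(array([0.4386, 0.0058]), np.float64(0.3), [('wrist', 0.8)]) [([279.0, 183.5, 340.9, 255.7], 0.8), ([468.2, 91.6, 638.6, 321.3], 0.56)]
[[310. 209.]]
t 24.4 pos [0.4446 0.0013 0.1791] jaw -0.0 q6 -0.16 open 0.068 | turn [ 0.  0. -0.] shift mm [  4.5  -6.2 164.1] F [ 0.2  0.3 -0.4]
```

```bash
python3 -m creep '[[0.8,0.004,-0.006,0.03,0,0,0],[0.8,0,0,0.04,0,0,0],[0.8,0,0,0.04,0,0,0],[0.8,0,0,0.03,0,0,0],[0.8,0,0,0.015,0,0,0],[0.8,0,0,0.006,0,0,0],[0.8,0,0,0,0,0,0],[0,0,0,0,0,0,0],[0,0,0,0,0,0,0],[0,0,0,0,0,0,0],[0,0,0,0,0,0,0],[0,0,0,0,0,0,0],[0,0,0,0,0,0,0]]' 35
python3 - <<'E'
from h import *
k=calibration("top"); P=np.array([(42,62),(198,53),(205,200),(45,212)])/2.55+[150,140]
Q=np.array([ray(p,k,.012)[:2] for p in P]); c=Q.mean(0); d=Q[0]+Q[3]-Q[1]-Q[2]; yaw=np.arctan2(-d[0],d[1]); print(Q.round(3).tolist(),c.round(4),np.degrees(yaw))
for s in(-1,1): print(s,(c+s*.035*np.array([-np.sin(yaw),np.cos(yaw)])).round(4))
b=c-.035*np.array([-np.sin(yaw),np.cos(yaw)]); go(*b,.115,np.degrees(yaw))
E
```

```text
t: 25.75
tool_pos: [0.4388, 0.0053, 0.0189]
tool_rot: [2.22, 2.219, 0.003]
contact_force: [-0.0, -0.0, 5.4]
opening: 0.0413
[[0.646, 0.331], [0.66, 0.185], [0.518, 0.17], [0.502, 0.316]] [0.5816 0.2504] 5.936411073732328
-1 [0.5852 0.2156]
1 [0.578  0.2852]
t 25.8 pos [0.4388 0.0053 0.0189] jaw -0.0 q6 -0.16 open 0.041 | turn [-0.  0. -6.] shift mm [194.  167.7 -95.6] F [-0.  -0.   5.4]
```

```bash
python3 -m creep '[[0,0,0,-0.01,0,0,0],[0,0,0,-0.03,0,0,0],[0,0,0,-0.04,0,0,0],[0,0,0,-0.02,0,0,-6],[0,0.0323,0.028,0,0,0,0],[0,0.0323,0.028,0,0,0,0],[0,0.0323,0.028,0,0,0,0],[0,0.0323,0.028,0,0,0,0],[0,0.0323,0.028,0,0,0,0],[0,0.0323,0.028,0,0,0,0],[0,0,0,0,0,0,0],[0,0,0,0,0,0,0]]'; python3 -c "
from h import *
im=get_image('wrist'); cv2.imwrite('pics/w9.png',im[:,:,::-1])
go(.5852,.2156,.0229,6)
y=np.radians(6); M=np.array([[np.cos(y),-np.sin(y)],[np.sin(y),np.cos(y)]])
print(proj(np.array([[*(np.array([.5816,.2504])+M@np.array(d)),.014] for d in ((.07,.07),(-.07,.07),(.07,.0),(-.07,.0))]),calibration('wrist')).round(0).tolist())"
```

```text
t: 26.95
tool_pos: [0.5835, 0.2163, 0.1167]
tool_rot: [-2.1, -2.335, 0.003]
contact_force: [-0.1, 0.5, -0.6]
opening: 0.0414
t 27.0 pos [0.5833 0.2155 0.1167] jaw 6.0 q6 0.13 open 0.041 | turn [0. 0. 0.] shift mm [-0.1  2.1 93.8] F [ 0.2  0.1 -1.7]
[[445.0, 62.0], [199.0, 62.0], [435.0, 185.0], [208.0, 185.0]]
```

View pics/w9.png

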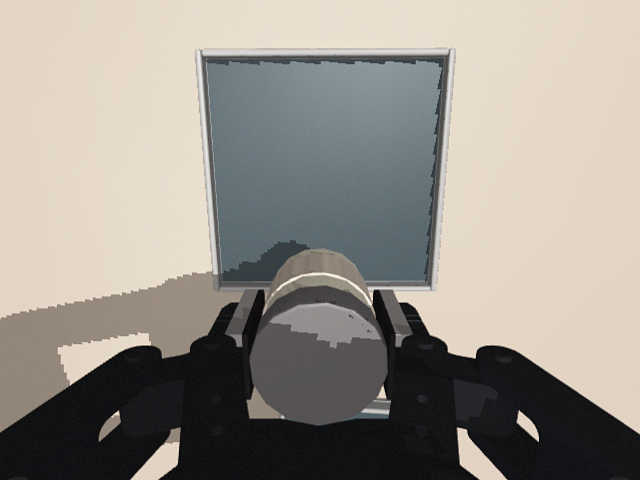

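```bash
python3 -c "
from h import *
k=calibration('wrist')
Q=np.array([ray(p,k,.014)[:2] for p in ((446,57),(206,57),(434,288),(219,288))]);print(Q.round(4).tolist(),Q.mean(0).round(4),[np.linalg.norm(Q[a]-Q[b]).round(3) for a,b in((0,1),(2,3),(0,2),(1,3))])
c=Q.mean(0);y=np.radians(6);go(*(c-.035*np.array([-np.sin(y),np.cos(y)])),.0229,6)"
```

```text
[[0.644, 0.33], [0.5087, 0.3157], [0.663, 0.1905], [0.5215, 0.1754]] [0.5843 0.2529] [np.float64(0.136), np.float64(0.142), np.float64(0.141), np.float64(0.141)]
t 27.0 pos [0.5833 0.2155 0.1167] jaw 6.0 q6 0.13 open 0.041 | turn [0. 0. 0.] shift mm [ 2.1  5.1 93.8] F [ 0.2  0.1 -1.7]
```

```bash
python3 -m creep '[[0,0.0015,0.0035,0.03,0,0,0],[0,0,0,0.03,0,0,0],[0,0,0,0.02,0,0,0],[0,0,0,0.008,0,0,0],[0,0,0,0.003,0,0,0],[0,0,0,0.001,0,0,0],[0,0,0,0.001,0,0,0],[0,0,0,0,0,0,0],[0,0,0,0,0,0,0],[0,0,0,0.0007,0,0,0],[0,0,0,0,0,0,0],[0,0,0,0,0,0,0]]';  python3 -m creep '[[0,0,0,0.0007,0,0,0],[0,0,0,0,0,0,0],[0,0,0,0,0,0,0]]'
```

```text
t: 28.2
tool_pos: [0.5874, 0.2177, 0.0236]
tool_rot: [-2.102, -2.334, 0.0]
contact_force: [-0.3, 0.7, -1.0]
opening: 0.0413
t: 28.5
tool_pos: [0.5875, 0.2177, 0.023]
tool_rot: [2.102, 2.334, 0.0]
contact_force: [-0.0, 0.8, -0.7]
opening: 0.0415
```

```bash
python3 -m creep '[[0,0,0,0.0007,0,0,0],[0,0,0,0,0,0,0],[0,0,0,0,0,0,0]]'
```

```text
t: 28.8
tool_pos: [0.5875, 0.2177, 0.0229]
tool_rot: [-2.102, -2.334, 0.0]
contact_force: [-4.1, -0.6, 5.4]
opening: 0.0413
```

```bash
python3 -m creep '[[0.6,0,0,0,0,0,0],[0.8,0,0,0,0,0,0],[0.8,0,0,0,0,0,0],[0.8,0,0,-0.02,0,0,0],[0.8,0,0,-0.04,0,0,0],[1,0,0,-0.05,0,0,0],[1,0,0,-0.045,0,0,6],[1,0.0107,-0.0433,0,0,0,0],[1,0.0107,-0.0433,0,0,0,0],[1,0.0107,-0.0433,0,0,0,0],[1,0.0107,-0.0433,0,0,0,0],[1,0.0107,-0.0433,0,0,0,0],[1,0.0107,-0.0433,0,0,0,0],[1,0,0,0,0,0,0],[1,0,0,0,0,0,0]]'; python3 look.py squat_jar
```

```text
t: 30.3
tool_pos: [0.3273, 0.2822, 0.1773]
tool_rot: [2.219, 2.223, 0.002]
contact_force: [-0.3, 0.3, 0.6]
opening: 0.0854
(array([0.3287, 0.2834]), np.float64(1.5), [('wrist', 0.58)]) [([279.7, 180.7, 357.7, 261.1], 0.58)]
[[318. 213.]]
t 30.4 pos [0.3287 0.2818 0.1774] jaw -0.1 q6 0.54 open 0.085 | turn [0. 0. 0.] shift mm [  1.6  -0.  162.4] F [-0.4 -0.   0.8]
```

View pics/w_squat_jar_0.png

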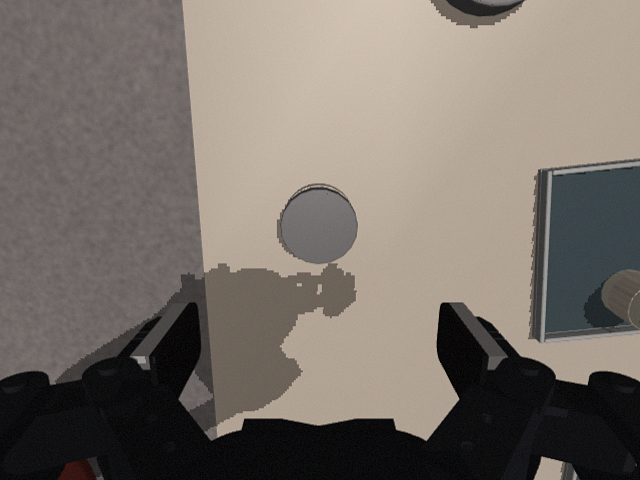

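```bash
python3 -m creep '[[1,0.001,0,0.03,0,0,0],[1,0,0,0.045,0,0,0],[1,0,0,0.045,0,0,0],[1,0,0,0.03,0,0,0],[1,0,0,0.015,0,0,0],[1,0,0,0.006,0,0,0],[1,0,0,0,0,0,0],[0,0,0,0,0,0,0],[0,0,0,0,0,0,0],[0,0,0,0,0,0,0],[0,0,0,0,0,0,0],[0,0,0,0,0,0,0]]' 35; python3 -m creep '[[0,0,0,-0.01,0,0,0],[0,0,0,-0.03,0,0,0],[0,0,0,-0.04,0,0,0],[0,0,0,-0.03,0,0,-6],[0,0,0,0,0,0,0]]'; python3 -c "
from h import *
go(.5795,.2866,.115,6)"
```

```text
t: 31.65
tool_pos: [0.329, 0.2837, 0.0079]
tool_rot: [2.221, 2.221, 0.005]
contact_force: [-0.2, -0.6, 7.4]
opening: 0.0554
t: 32.15
tool_pos: [0.3304, 0.2847, 0.1217]
tool_rot: [2.099, 2.333, 0.015]
contact_force: [0.4, -0.1, -0.8]
opening: 0.0553
t 32.1 pos [0.3304 0.2847 0.1217] jaw 6.1 q6 0.43 open 0.055 | turn [-0.  -0.   0.1] shift mm [-24.1 247.9   8.9] F [ 0.4 -0.1 -0.8]
```

```bash
python3 -m creep '[[0,-0.004,0.0414,0,0,0,0],[0,-0.004,0.0414,0,0,0,0],[0,-0.004,0.0414,0,0,0,0],[0,-0.004,0.0414,0,0,0,0],[0,-0.004,0.0414,0,0,0,0],[0,-0.004,0.0414,0,0,0,0],[0,0,0,0,0,0,0],[0,0,0,0,0,0,0]]'; python3 -c "
from h import *
go(.5795,.2866,.0119,6)"
```

```text
t: 32.95
tool_pos: [0.5764, 0.2843, 0.114]
tool_rot: [-2.103, -2.331, 0.005]
contact_force: [-0.7, -0.4, -1.5]
opening: 0.0554
t 33.0 pos [0.5764 0.2843 0.114 ] jaw 5.9 q6 0.24 open 0.055 | turn [-0.  -0.  -0.1] shift mm [  2.    3.7 102.1] F [-0.7 -0.4 -1.5]
```

```bash
python3 -m creep '[[0,0.002,0.0037,0.03,0,0,0],[0,0,0,0.035,0,0,0],[0,0,0,0.022,0,0,0],[0,0,0,0.009,0,0,0],[0,0,0,0.003,0,0,0],[0,0,0,0.001,0,0,0],[0,0,0,0,0,0,0],[0,0,0,0,0,0,0]]';  python3 -m creep '[[0,0,0,0.0007,0,0,0],[0,0,0,0.0007,0,0,0],[0,0,0,0,0,0,0],[0,0,0,0,0,0,0]]'
```

```text
t: 33.75
tool_pos: [0.5817, 0.2877, 0.018]
tool_rot: [2.102, 2.333, 0.004]
contact_force: [1.0, 0.7, -1.1]
opening: 0.0546
t: 34.15
tool_pos: [0.5806, 0.2873, 0.0148]
tool_rot: [-2.102, -2.334, 0.0]
contact_force: [-0.6, -0.3, -1.2]
opening: 0.0551
```

```bash
python3 -m creep '[[0,0,0,0.001,0,0,0],[0,0,0,0.001,0,0,0],[0,0,0,0,0,0,0],[0,0,0,0,0,0,0]]';  python3 -m creep '[[0,0,0,0.0007,0,0,0],[0,0,0,0,0,0,0],[0,0,0,0,0,0,0]]'
```

```text
t: 34.55
tool_pos: [0.5806, 0.2873, 0.0127]
tool_rot: [-2.102, -2.334, 0.0]
contact_force: [-0.1, 0.4, -2.0]
opening: 0.0553
t: 34.85
tool_pos: [0.5807, 0.2873, 0.0121]
tool_rot: [2.102, 2.334, -0.0]
contact_force: [0.0, -0.2, -1.3]
opening: 0.0553
```

```bash
python3 -m creep '[[0,0,0,0.0007,0,0,0],[0,0,0,0,0,0,0],[0,0,0,0,0,0,0]]'
```

```text
t: 35.15
tool_pos: [0.5808, 0.2874, 0.012]
tool_rot: [2.102, 2.334, 0.0]
contact_force: [-2.2, -0.7, 4.1]
opening: 0.0553
```

```bash
python3 -m creep '[[0.75,0,0,0,0,0,0],[0.9,0,0,0,0,0,0],[0.9,0,0,0,0,0,0],[0.9,0,0,-0.02,0,0,0],[0.9,0,0,-0.04,0,0,0],[0.9,0,0,-0.05,0,0,0],[0.9,0,0,-0.05,0,0,0],[0.9,0,0,-0.03,0,0,0],[0.9,0.04,-0.04,0,0,0,0],[0.9,0.04,-0.04,0,0,0,0],[0.9,0.04,-0.04,0,0,0,0],[0.9,0.03,-0.04,0,0,0,0],[0.9,0,0,0,0,0,0],[0.9,0,0,0,0,0,0]]'; python3 -c "
from h import *
a=get_image('top');b=get_image('scene')
c=cv2.resize(a[120:330,70:560],(800,343),interpolation=cv2.INTER_CUBIC);d=cv2.resize(b[120:375,160:560],(400,255))
d=cv2.resize(b[160:375,170:550],(454,257));o=np.zeros((600,800,3),np.uint8);o[:343]=c;o[343:,:454]=d;cv2.imwrite('pics/end.png',o[:,:,::-1])
for n in GEO: print(n,find(n,['top','scene'],.004))
print([d for d in models.search_frame('top','torch')[:1]])"
```

```text
t: 36.55
tool_pos: [0.4205, 0.408, 0.2014]
tool_rot: [2.099, 2.336, 0.001]
contact_force: [0.2, -0.4, 0.2]
opening: 0.0767
large_magnifier (array([ 0.5865, -0.2111]), np.float64(4.5), [('top', 0.85), ('scene', 0.77)])
small_magnifier (array([ 0.5811, -0.2983]), np.float64(2.6), [('top', 0.57), ('scene', 0.7)])
tall_jar (array([0.5816, 0.2194]), np.float64(5.7), [('top', 0.84), ('scene', 0.91)])
squat_jar (array([0.5798, 0.2847]), np.float64(3.5), [('top', 0.94), ('scene', 0.95)])
filter_cartridge (array([0.4446, 0.4668]), np.float64(6.5), [('top', 0.91), ('scene', 0.72)])
wash_bottle (array([ 0.4386, -0.487 ]), np.float64(4.5), [('top', 0.85), ('scene', 0.86)])
[]
```

View pics/end.png

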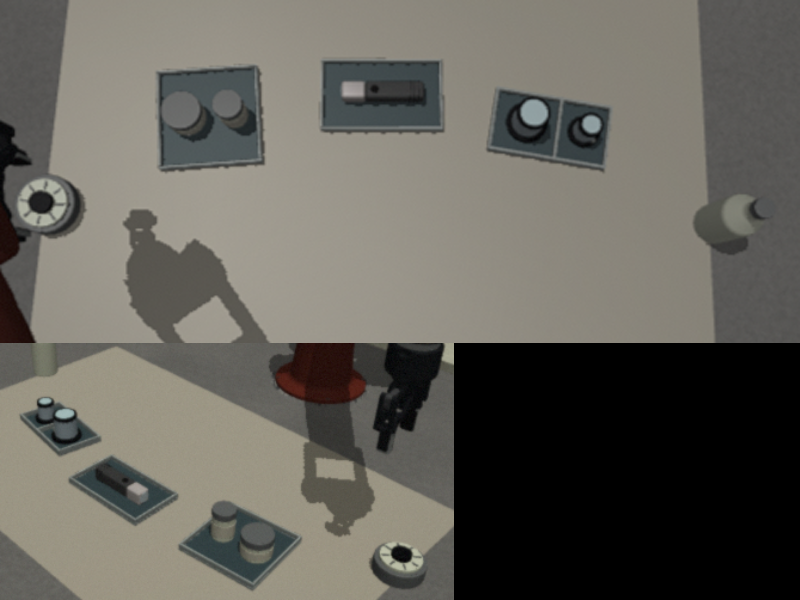

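```bash
python3 -c "
from station import finish_job; print(finish_job())"
```

```text
the job is handed in; nothing more can be done
None
```

I put all five things in their trays in the order asked and handed the job in at about 37 s of the 117 s. Each was lowered until the wrist force showed contact, at most 10 N, and only then released.

**Final pictures (top and scene):**
- The large magnifier stands in the large bay and the small magnifier in the small bay of the divided tray.
- The torch lies flat along the length of the oblong tray.
- Both jars stand upright side by side in the square tray.
- The filter cartridge and wash bottle are where they began, and the gripper is clear of everything.

**Checks that failed or disagreed:**
- The network did not find the torch in the wrist view before I gripped it, or in the last top picture. I located and checked it by eye instead.
- The last fits for the other things left up to 6.5 pixels of error but agree with where I set things down to within about 6 mm.
- The top and wrist cameras disagreed by about 3 mm on the centre of the square tray. I used the middle value, which was well within the room the jars have.

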